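# Swap the dishes on two stirrers and fit the matching stirring elements

## Robot

A 6-joint arm with a two-finger parallel gripper is mounted at the origin on the work surface. World frame = base frame: x ahead of the robot, y to its left, z up, the work surface at z = 0. Lengths are in m, angles in rad, forces in N, time in s.
With the tool pointing down it reaches from about 0.425 to 0.95 m from the base axis. Payload 3.5 kg.
Tool frame: the origin (TCP) lies between the finger pads; the fingertips stand 19 mm ahead of it and the grasp point (between the pads) is the TCP; z points along the fingers, y is the line along which they close (so a half turn about z gives the same grasp; the last joint's range is limited). The gripper opens to 85 mm and grips with 20 to 120 N. Pads are 22 mm wide; open, the fingers measure 114 mm over their backs; the gripper's body (76 mm by 85 mm) begins 54 mm behind the grasp point. The pads swing forward as they close: fully open they stand 13 mm farther back than shut.
Start: joints at [-0.15, 0.286, 1.577, -0, 1.279, -0.15], TCP at [0.675, 0, 0.223] pointing down, gripper open.
Joint ranges: [-2.77, 2.77], [-0.9, 2.22], [0.21, 2.48], [-1.53, 4.67], [0.24, 2.81], [-2.84, 2.84]. Speed limits (rad/s): [2.79, 2.79, 3.14, 3.14, 3.14, 3.14].

## Interface

Orientations are given as a unit quaternion [x, y, z, w].
In Python, from plant import get_state, cams, ctrl gives the robot as it stands. The module is installed in compiled form; this text tells all that it offers.
- The arm moves only by the tool jog_arm, never from a script. Its argument "deltas" is text: rows parted by semicolons, each of 6 numbers parted by spaces: the shift along the world's x, y, z normalised to -1 to 1, where 1 is 0.02 m, then the turn, a rotation vector about the world's x, y, z normalised to -1 to 1, where 1 is 0.1 rad. In form: x y z ax ay az; .... A call has 1 to 20 rows; each row shifts and turns the commanded pose from where the row before left it; what a row does not reach is not made up. A row lasts 1/8 s, in which the tool goes at most 62.5 mm and 10.7 degrees, less where a joint would pass 70% of its speed; a pose out of reach is approached as far as the arm can. A call with a number of a shift or a turn outside -1 to 1 is refused whole. A call with a gripper value outside its range is refused whole. "gripper" is the opening, from 0 (shut) to 1 (fully open), set as the call begins (left out, the last holds). The fingers move at their own pace and stop on an object; "squeeze" is the grip in N (left out, the last holds). Time passes only in rows, so rows that do not move let the fingers close. It gives the time, the measured TCP pose, the force, the opening and the grip force at its end, in the units of the state.
- get_state(): the state, without advancing time (a new reading comes with each control period).
- cams.read_camera(name): name is "scene" or "side" or "wrist"; returns a dict with "color" (400x640x3 uint8, blue, green, red), "vfov" (degrees; the focal length in pixels is half the picture's height over the tangent of half this angle, whatever the lens; pixels are square), "cx", "cy" (the principal point, pixels), "rvec" (rotation vector, rad) and "tvec" (3), from world to camera coordinates, as OpenCV has them. Camera axes: x right, y down, z forward; pixel columns grow to the right and rows downward; lengths in m; the calibration is good to about 2 mm. The wrist camera is an equidistant fisheye: a pixel r from the principal point sees the ray r / f radians off the axis. A picture is of the moment at which its call begins. There is no depth.
- ctrl.sign_off(): hands the job in; it is judged then, once.
The state is a dict: "time": time; "qpos": joint angles; "dq": joint speeds; "joint_efforts": joint torques, N m; "eef_pos": TCP position; "tcp_rot": TCP orientation; "contact_force": force on the tool from outside, world axes, zero at the start; "wrist_torque": the same for the moment, N m; "opening": opening from 0.0 (shut) to 1.0 (fully open); "finger_force": force on a finger pad.
Only numpy, scipy, OpenCV 4.12 (cv2) and the standard library are available. Lean on these libraries where they do the work, as an engineer would, in place of code of your own. Each camera call takes 0.05 s, during which the arm holds its last target. There are 200 camera calls.

## Task

The two steel dishes stand on each other's magnetic stirrers: swap them, parking one on the cork mat on the way, so that each ends up centred on the other stirrer's plate. Only then take from the black tray the stirring element that matches in shape the sample lying on each stirrer's deck, and stand it upright inside the dish on that stirrer. Leave the element that matches no sample where it is, and do not tip over any dish or element.

Things in the scene. Friction and masses are not known exactly. Their poses are not given: they have to be found in the camera images.
- stirrer_round: Fixed magnetic stirrer, blue, 160 x 250 mm, with a round (144 mm diameter) white plate. Origin: on the table under the plate's centre, z up; plate top 90 mm above it. A lower deck (72 mm high, two black knobs to 88 mm) extends along -x, towards the robot, to 170 mm from the origin. One dish stands on the plate at the start.
- stirrer_square: Fixed magnetic stirrer, blue, 160 x 250 mm, with a square (144 x 144 mm) white plate. Origin: on the table under the plate's centre, z up; plate top 90 mm above it. A lower deck (72 mm high, two black knobs to 88 mm) extends along -x, towards the robot, to 170 mm from the origin. One dish stands on the plate at the start.
- dish_round: Open steel dish, round, 60 mm outside diameter, 20 mm high, walls and floor 4 mm thick (inside 52 mm diameter), about 140 g, empty. Stands loose on one of the stirrer plates. Origin: centre of its underside, z up. Can be gripped from above across its outside (60 mm).
- dish_square: Open steel dish, square, 60 x 60 mm outside, 20 mm high, walls and floor 4 mm thick (inside 52 x 52 mm), about 140 g, empty. Stands loose on one of the stirrer plates. Origin: centre of its underside, z up; x and y square to its walls. Can be gripped from above across its outside (60 mm).
- cork_mat: Fixed round cork mat on the table, 110 mm diameter, 6 mm thick: the free spot. Origin: centre of its underside on the table, so its top is 6 mm above the origin.
- element_bar: BAR: loose white plastic stirring element, 36 mm tall, 35 g: a foot 12 mm high, a straight bar 38 x 12 mm in plan, with an upright round stub (14 mm diameter) in its middle up to 36 mm; grip the stub. In one of three 68 mm bays of a black tray (floor 4 mm above the table, walls 14 mm high). Origin: centre of its underside, z up; the bar runs along its x.
- element_cross: CROSS: loose white plastic stirring element, 36 mm tall, 35 g: a foot 12 mm high, a cross of two 38 x 12 mm bars in plan, with an upright round stub (14 mm diameter) in its middle up to 36 mm; grip the stub. In one of three 68 mm bays of a black tray (floor 4 mm above the table, walls 14 mm high). Origin: centre of its underside, z up; the arms run along x and y.
- element_disc: DISC: loose white plastic stirring element, 36 mm tall, 35 g: a foot 12 mm high, a round disc of 38 mm diameter in plan, with an upright round stub (14 mm diameter) in its middle up to 36 mm; grip the stub. In one of three 68 mm bays of a black tray (floor 4 mm above the table, walls 14 mm high). Origin: centre of its underside, z up; round, so the yaw does not matter. No sample matches it.
- sample_bar: Fixed sample, same shape and size as element_bar (a straight bar 38 x 12 mm in plan; foot 12 mm high, stub to 36 mm). Lies on the blue deck of one stirrer, between its knobs, 125 mm from that plate's centre on the robot's side: it shows which element belongs in the dish on that stirrer. Origin: centre of its underside, z up.
- sample_cross: Fixed sample, same shape and size as element_cross (a cross of two 38 x 12 mm bars in plan; foot 12 mm high, stub to 36 mm). Lies on the blue deck of one stirrer, between its knobs, 125 mm from that plate's centre on the robot's side: it shows which element belongs in the dish on that stirrer. Origin: centre of its underside, z up.
Things that resemble listed ones, but are neither listed nor needed, are in the scene too. Leave any blue, green or purple look-alike of the dish_square alone.

How it is judged:
By the outcome, as a careful person would: the job done as asked, in the order asked, and still so for the second after the job is handed in, with the robot touching nothing.
It also fails if it takes over 109 s, if anything falls off the work surface, if the arm or the gripper's body presses on something with over 40 N, if the wrist force passes 120 N, or if a joint passes its speed limit or range.

## Working session

There is one attempt and no reset: what is moved stays moved. The work goes in short steps, Python scripts to look and compute and a tool call to move; the robot and the scene stay as the last step left them, time stands still between calls to the robot, and variables do not carry over. Pictures are saved under pics/ and viewed, at most 14 in all, crops included, and the job is handed in when it is done.

Besides the shell and the picture viewer there is one more tool, called after "Call:" as name(argument=value, ...) on one line, values as JSON. jog_arm: Moves the arm, as the interface text tells. Its arguments: {"type":"object","properties":{"deltas":{"type":"string"},"gripper":{"type":"number"},"squeeze":{"type":"number"}},"required":["deltas"]}

```bash
mkdir -p pics; cat > h.py <<'E'
import numpy as np, cv2
from plant import get_state, cams, ctrl
def shot(n,save=None):
    c=cams.read_camera(n)
    if save: cv2.imwrite(f'pics/{save}.png',c['color'])
    return c
def ray(c,uv,):
    f=200/np.tan(np.radians(c['vfov'])/2); R=cv2.Rodrigues(np.array(c['rvec'],float))[0]; t=np.array(c['tvec'],float).ravel()
    d=np.array([uv[0]-c['cx'],uv[1]-c['cy']],float)
    if c.get('fish'):
        r=np.hypot(*d); th=r/f; v=np.array([*(d/max(r,1e-9)*np.sin(th)),np.cos(th)])
    else: v=np.array([*(d/f),1.])
    return -R.T@t, R.T@v/np.linalg.norm(v)
def onz(c,uv,z):
    o,d=ray(c,uv); return o+d*(z-o[2])/d[2]
def tri(a,b):
    (o1,d1),(o2,d2)=a,b
    s=np.linalg.lstsq(np.c_[d1,-d2],o2-o1,rcond=None)[0]
    p,q=o1+d1*s[0],o2+d2*s[1]; return (p+q)/2,np.linalg.norm(p-q)
def proj(c,P):
    f=200/np.tan(np.radians(c['vfov'])/2); R=cv2.Rodrigues(np.array(c['rvec'],float))[0]
    v=R@np.array(P,float)+np.array(c['tvec'],float).ravel()
    if c.get('fish'):
        th=np.arctan2(np.hypot(v[0],v[1]),v[2]); k=f*th/max(np.hypot(v[0],v[1]),1e-9)
        return np.array([c['cx']+k*v[0],c['cy']+k*v[1]])
    return np.array([c['cx']+f*v[0]/v[2],c['cy']+f*v[1]/v[2]])
def get(n,save=None):
    c=shot(n,save); c['fish']=(n=='wrist'); return c
E
python3 - <<'E'
from h import *
import pickle
for n in['scene','side','wrist']:
    c=get(n,n+'0'); pickle.dump(c,open(n+'0.pkl','wb')); print(n,c['vfov'],c['cx'],c['cy'],ray(c,(c['cx'],c['cy'])))
print(get_state())
E
```

```text
scene 55.98039784586691 322.12914203864585 200.71861999602905 (array([0.99174925, 0.24220239, 0.9933488 ]), array([-0.39432904, -0.30013514, -0.86857556]))
side 51.780166383625655 317.5190868994763 203.39884857237323 (array([ 0.35794036, -0.93814308,  0.71804211]), array([ 0.19375866,  0.78037809, -0.59453143]))
wrist 65.70646984690485 326.67515841650805 198.10787261204064 (array([0.67527837, 0.07557848, 0.37327273]), array([-0.00300806, -0.29390247, -0.95583068]))
{'time': 0.15, 'qpos': array([-1.50011096e-01,  2.86988341e-01,  1.57784355e+00, -2.59642920e-05,
        1.27861053e+00, -1.49992253e-01]), 'dq': array([-7.91898916e-05, -2.29087882e-03, -5.95617855e-03, -9.19531385e-04,
       -1.79862681e-03,  1.08921726e-03]), 'joint_efforts': array([ 7.91554030e-04, -4.06602967e+01, -2.93140125e+01, -8.94972595e-05,
        3.96185191e-03, -2.97825103e-06]), 'eef_pos': array([6.74469032e-01, 9.58715932e-05, 2.21645970e-01]), 'tcp_rot': array([ 7.07110489e-01,  7.07102469e-01, -5.58917183e-04, -7.37002391e-04]), 'contact_force': array([ 0.1102488 , -0.05609605, -0.04047654]), 'wrist_torque': array([0.05191328, 0.02263151, 0.0155242 ]), 'finger_force': 0.0, 'opening': 0.9985367843043272}
```

View pics/scene0.png

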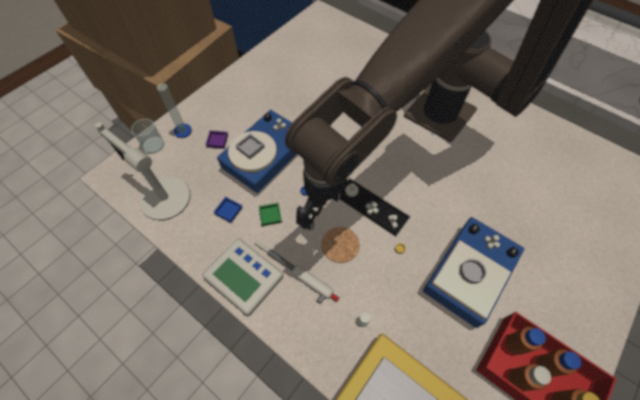

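View pics/side0.png

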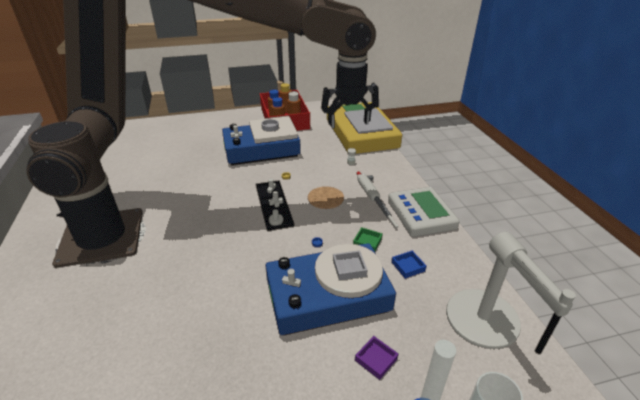

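View pics/wrist0.png

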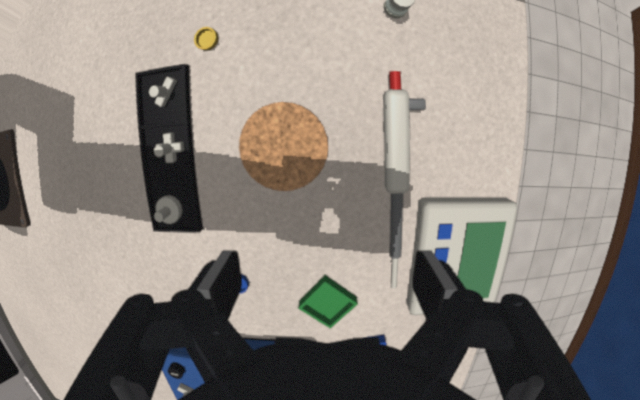

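The scene view shows the round stirrer with the square dish at (250,148), and the square stirrer with the round dish at (472,271). The cork mat is at (341,245). The wrist view shows the tray with the bar at (161,91), the cross at (168,148) and the disc at (168,210), and the mat at (284,146). The purple, blue and green dishes at scene (217,139), (228,210) and (270,214) are look-alikes lying on the table. The grey dish on the white plate is the one that fits.

```bash
python3 - <<'E'
from h import *
import pickle
C={n:pickle.load(open(n+'0.pkl','rb')) for n in['scene','side','wrist']}
S,D,W=C['scene'],C['side'],C['wrist']
def m(n,x,y,w=80,h=60): return cv2.resize(C[n]['color'][y:y+h,x:x+w],(400,300),interpolation=cv2.INTER_CUBIC)
cv2.imwrite('pics/m1.png',np.vstack([np.hstack([m('scene',216,105,100,75),m('scene',425,215,120,90)]),np.hstack([m('side',265,240,140,105),m('side',220,110)])]))
def T(a,b): 
    p,e=tri(ray(S,a),ray(D,b)); print(p.round(4),round(e,4))
T((250,147),(350,264)); T((473,271),(270,126)); T((341,245),(326,197))
for uv in[(161,91),(168,148),(168,210),(284,146)]: print(onz(W,uv,0.01).round(3))
E
```

```text
[ 0.5743 -0.3493  0.0977] 0.0006
[0.5102 0.3504 0.0957] 0.0026
[6.231e-01 3.030e-02 2.000e-04] 0.0031
[0.464 0.106 0.01 ]
[0.469 0.031 0.01 ]
[ 0.457 -0.053  0.01 ]
[0.624 0.028 0.01 ]
```

View pics/m1.png

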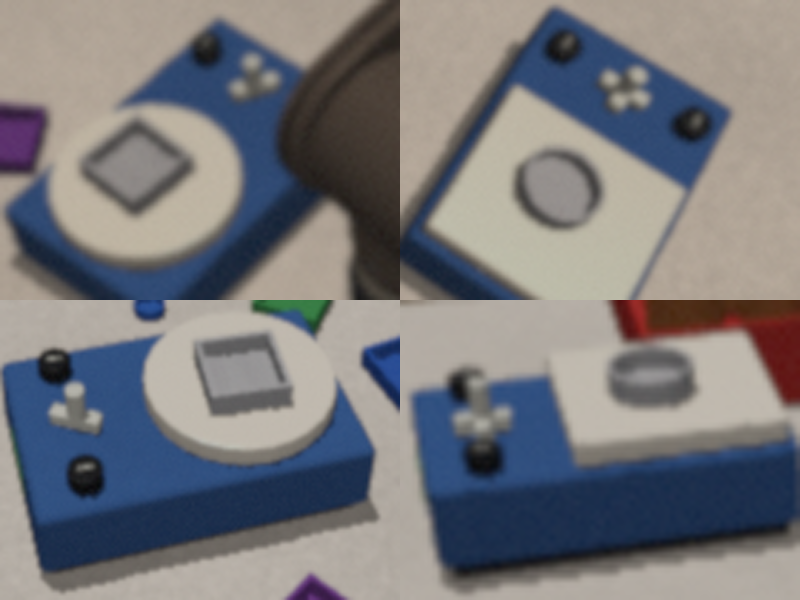

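Upper left and lower left: the round stirrer carries the square dish and the bar sample (stub at side (291,273)). Upper right and lower right: the square stirrer carries the round dish and the cross sample. The bar therefore goes to the round stirrer (round dish after the swap) and the cross to the square stirrer (square dish). I'll start by moving over the square stirrer and measuring from two wrist positions.

Call:
jog_arm(deltas="-0.5 1 0 0 0 0;-0.5 1 0 0 0 0;-0.5 1 0 0 0 0;-0.5 1 0 0 0 0;-0.5 1 0 0 0 0;-0.5 1 0 0 0 0;-0.5 1 0 0 0 0;-0.5 1 0 0 0 0;-0.5 1 0 0 0 0;-0.5 1 0 0 0 0;-0.5 1 0 0 0 0;-0.5 1 0 0 0 0;-0.5 1 0 0 0 0;-0.5 1 0 0 0 0;0 0 0 0 0 0")

```text
time: 2.02
eef_pos: [0.5341, 0.2816, 0.2227]
tcp_rot: [0.706, 0.708, -0.0, 0.0]
contact_force: [-0.1, -0.1, 0.6]
opening: 1.004
finger_force: 0.0
```

```bash
python3 - <<'E'
from h import *
import pickle
c=get('wrist','wA'); pickle.dump(c,open('wA.pkl','wb'))
for n in['scene','side']: pickle.dump(get(n,n+'A'),open(n+'A.pkl','wb'))
E
```

Call:
jog_arm(deltas="-0.5 1 0 0 0 0;-0.5 1 0 0 0 0;-0.2 1 0 0 0 0;0 0.5 0 0 0 0;0 0 0 0 0 0;0 0 0 0 0 0")

```text
time: 2.92
eef_pos: [0.5112, 0.3498, 0.2226]
tcp_rot: [0.707, 0.707, -0.0, 0.0]
contact_force: [0.5, -1.0, -0.8]
opening: 1.004
finger_force: 0.0
```

```bash
python3 - <<'E'
from h import *
import pickle
c=get('wrist','wB'); pickle.dump(c,open('wB.pkl','wb'))
A=cv2.imread('pics/wA.png');B=c['color']
cv2.imwrite('pics/m2.png',np.hstack([cv2.resize(A,(400,250)),cv2.resize(B,(400,250))]))
E
```

```text
(no output)
```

View pics/m2.png

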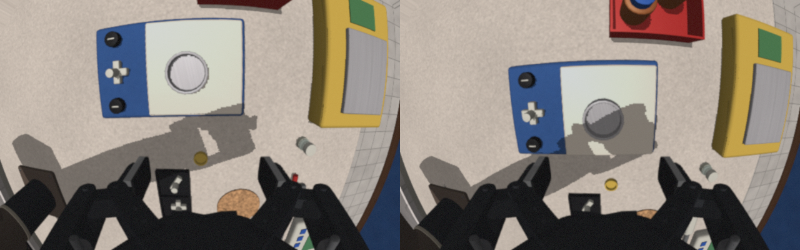

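The square stirrer is in both views. In full-resolution pixels the round dish is at A (299,117) and B (323,189), and the cross sample is at A (187,115).

```bash
python3 - <<'E'
from h import *
import pickle
A=pickle.load(open('wA.pkl','rb'));B=pickle.load(open('wB.pkl','rb'))
a=A['color'];b=B['color'];
for n,im,pts in[('A',a,[(250,60),(370,60),(299,117),(274,117),(330,117),(440,100),(380,170),(200,80)]),('B',b,[(270,130),(390,130),(323,189),(300,175),(400,220),(440,190)])]:
    for p in pts: print(n,p,im[p[1],p[0]],cv2.cvtColor(im[p[1]:p[1]+1,p[0]:p[0]+1],cv2.COLOR_BGR2HSV)[0,0])
print('row A',[tuple(map(int,a[117,x])) for x in range(262,342,3)])
E
```

```text
A (250, 60) [209 215 213] [ 40   7 215]
A (370, 60) [200 215 213] [ 34  18 215]
A (299, 117) [198 197 201] [173   5 201]
A (274, 117) [196 195 200] [174   6 200]
A (330, 117) [174 173 178] [174   7 178]
A (440, 100) [166 177 189] [ 14  31 189]
A (380, 170) [114 123 129] [ 18  30 129]
A (200, 80) [136  85  54] [109 154 136]
B (270, 130) [210 213 209] [ 68   5 213]
B (390, 130) [192 207 207] [ 30  18 207]
B (323, 189) [95 95 97] [ 0  5 97]
B (300, 175) [159 157 162] [168   8 162]
B (400, 220) [111 119 127] [ 15  32 127]
B (440, 190) [170 180 191] [ 14  28 191]
row A [(199, 214, 210), (179, 177, 182), (102, 101, 104), (82, 81, 83), (196, 195, 200), (197, 197, 201), (198, 196, 201), (203, 201, 206), (198, 196, 203), (198, 198, 201), (197, 196, 201), (196, 196, 201), (196, 195, 200), (201, 200, 205), (199, 198, 203), (199, 197, 203), (202, 200, 206), (198, 196, 201), (192, 193, 198), (195, 193, 199), (193, 191, 197), (196, 196, 200), (158, 156, 161), (160, 159, 164), (165, 179, 178), (199, 214, 213), (199, 215, 212)]
```

```bash
cat >> h.py <<'E'
def masks(c,cen,rad=130):
    im=cv2.GaussianBlur(c['color'],(3,3),0).astype(int); b,g,r=im[...,0],im[...,1],im[...,2]
    yy,xx=np.mgrid[:400,:640]; near=np.hypot(xx-cen[0],yy-cen[1])<rad
    pl=((g-r>=-1)&(g-b>=4)&(g-b<40)&near&(g>60)).astype(np.uint8)
    pl=cv2.morphologyEx(pl,cv2.MORPH_OPEN,np.ones((5,5)))
    cs,h=cv2.findContours(pl,cv2.RETR_CCOMP,cv2.CHAIN_APPROX_NONE)
    i=max(range(len(cs)),key=lambda k:cv2.contourArea(cs[k]) if h[0][k][3]<0 else 0)
    holes=[k for k in range(len(cs)) if h[0][k][3]==i]
    hk=max(holes,key=lambda k:cv2.contourArea(cs[k])) if holes else None
    return cs[i][:,0],None if hk is None else cs[hk][:,0]
def cast(c,pts,z): return np.array([onz(c,p,z)[:2] for p in pts])
E
python3 - <<'E'
from h import *
import pickle
res={}
for n,cen in[('wA',(299,117)),('wB',(323,189))]:
    c=pickle.load(open(n+'.pkl','rb')); o,h=masks(c,cen)
    print(n,'cam',ray(c,cen)[0].round(3))
    for z,p,nm in[(.09,o,'plate'),(.11,h,'dish')]:
        if p is None: continue
        q=cast(c,p,z).astype(np.float32); (cx,cy),r=cv2.minEnclosingCircle(q)
        print(nm,'rect',cv2.minAreaRect(q),'ext',q.min(0),q.max(0),'encl',(cx,cy),r, 'px',cv2.boundingRect(p.astype(np.int32)))
    v=c['color'].copy(); cv2.drawContours(v,[o.reshape(-1,1,2)],-1,(0,0,255),1)
    if h is not None: cv2.drawContours(v,[h.reshape(-1,1,2)],-1,(0,255,0),1)
    res[n]=v[:260,130:430]
cv2.imwrite('pics/m3.png',np.hstack([res['wA'],res['wB']]))
E
```

```text
wA cam [0.535 0.357 0.375]
plate rect ((0.5179194808006287, 0.3654331564903259), (0.13906827569007874, 0.12038902193307877), 0.5350152254104614) ext [0.44819045 0.30493557] [0.5874404  0.42614767] encl (0.5181739330291748, 0.36907368898391724) 0.08880838006734848 px (234, 33, 152, 130)
dish rect ((0.5100950598716736, 0.34822478890419006), (0.06073427200317383, 0.06032079830765724), 0.3022995591163635) ext [0.47972742 0.31809342] [0.54050756 0.37839037] encl (0.5108097791671753, 0.3473389744758606) 0.03165628761053085 px (263, 81, 72, 71)
wB cam [0.512 0.425 0.374]
plate rect ((0.5148022174835205, 0.373504102230072), (0.1328139454126358, 0.10357331484556198), 1.4224642515182495) ext [0.44801927 0.32019398] [0.5800754  0.42529508] encl (0.515142023563385, 0.3724864721298218) 0.08274021744728088 px (259, 106, 143, 110)
```

View pics/m3.png

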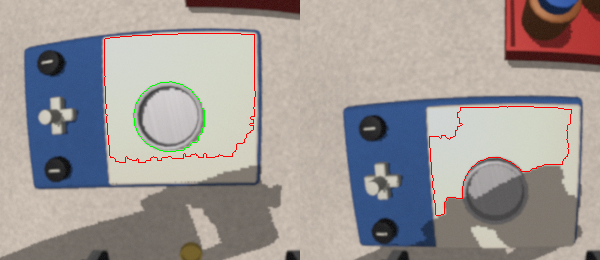

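The dish contour fits a 60.5 mm circle at z = 0.11. In shadow the plate mask is cut short, so I'll use the four plate corners read off the picture: A (233,36), (388,32), (387,184), (239,186) and B (258,106), (409,104), (408,245), (264,245).

```bash
python3 - <<'E'
from h import *
import pickle
A=pickle.load(open('wA.pkl','rb'));B=pickle.load(open('wB.pkl','rb'))
a=[(233,36),(388,32),(387,184),(239,186)];b=[(258,106),(409,104),(408,245),(264,245)]
for X,p in((A,a),(B,b)):
    q=cast(X,p,.09); print(q.round(4).tolist(),q.mean(0),cv2.minAreaRect(q.astype(np.float32)),[np.linalg.norm(q[i]-q[i-1]).round(4) for i in range(4)])
for p,q in zip(a,b): print('tri',*tri(ray(A,p),ray(B,q)))
print('dish',*tri(ray(A,(299,117)),ray(B,(323,189))))
P=[pickle.load(open(n+'A.pkl','rb')) for n in['scene','side']]
for n,c in zip(['scene','side'],P): print(n,proj(c,(.51,.348,.11)),proj(c,(.517,.35,.09)))
E
```

```text
[[0.4472, 0.4267], [0.59, 0.4282], [0.5923, 0.2839], [0.4488, 0.2817]] [0.51957127 0.35509659] ((0.519463837146759, 0.35526174306869507), (0.14355702698230743, 0.14501312375068665), 0.8715478181838989) [np.float64(0.145), np.float64(0.1429), np.float64(0.1443), np.float64(0.1436)]
[[0.4483, 0.4263], [0.5876, 0.4288], [0.5961, 0.2866], [0.4468, 0.2871]] [0.51967219 0.35721954] ((0.5216423273086548, 0.3579401969909668), (0.14211617410182953, 0.14929868280887604), 89.81978607177734) [np.float64(0.1392), np.float64(0.1393), np.float64(0.1424), np.float64(0.1493)]
tri [0.44842847 0.42616157 0.09263133] 0.0009442117387282629
tri [0.59000973 0.42915078 0.08468911] 0.0020969084575896114
tri [0.59556711 0.28322522 0.0844999 ] 0.004487349169387644
tri [0.44115142 0.27499471 0.06497118] 0.00020831848748535724
dish [0.50839858 0.34657247 0.08853783] 0.0010653118264013738
scene [473.78557008 268.72201313] [470.34836237 274.016604  ]
side [269.40055524 122.23757134] [271.75898649 127.15777961]
```

Plate centre is (0.5196, 0.3551) with sides 143–145 mm and z about 0.09, and the round dish is at (0.510, 0.348). Descending to grip.

Call:
jog_arm(deltas="-0.06 -0.08 -1 0 0 0;0 0 -1 0 0 0;0 0 -1 0 0 0;0 0 -1 0 0 0;0 0 -1 0 0 0;0 0 -0.7 0 0 0;0 0 0 0 0 0", gripper=1)

```text
time: 3.85
eef_pos: [0.5089, 0.3481, 0.1069]
tcp_rot: [0.707, 0.707, -0.001, -0.001]
contact_force: [-0.7, 0.5, 1.4]
opening: 0.997
finger_force: 0.0
```

Call:
jog_arm(deltas="0 0 0 0 0 0;0 0 0 0 0 0;0 0 0 0 0 0;0 0 0 0 0 0", gripper=0.5, squeeze=40)

```text
time: 4.35
eef_pos: [0.51, 0.3485, 0.1092]
tcp_rot: [0.707, 0.707, 0.0, 0.0]
contact_force: [-0.3, 0.8, 0.1]
opening: 0.5
finger_force: 0.0
```

Call:
jog_arm(deltas="0 0 1 0 0 0;0 0 1 0 0 0;0 0 1 0 0 0")

```text
time: 4.72
eef_pos: [0.5104, 0.3487, 0.1714]
tcp_rot: [0.707, 0.707, 0.001, 0.0]
contact_force: [-0.0, 0.1, 0.4]
opening: 0.502
finger_force: 0.0
```

```bash
python3 - <<'E'
from h import *
s=get('side'); w=get('wrist')
cv2.imwrite('pics/m4.png',np.hstack([cv2.resize(s['color'][60:180,200:328],(427,400),interpolation=3),cv2.resize(w['color'][100:340,215:439],(373,400))]))
E
```

```text
(no output)
```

View pics/m4.png

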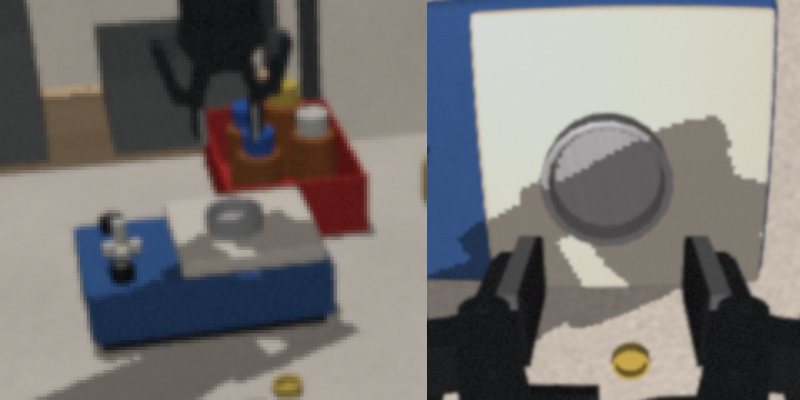

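The dish is still on the plate at wrist (323,208), and the fingers closed to 0.5 without meeting it. I'll compare the calibration with the fingertip pixels, (277,244) and (379,244).

```bash
python3 - <<'E'
from h import *
c=get('wrist');s=get_state();print(s['eef_pos'],s['opening'])
e=s['eef_pos']
print('cam',ray(c,(1,1))[0],ray(c,(c['cx'],c['cy']))[1])
for dz in(0.02,0,-.01,-.019): print(dz,proj(c,e+[0,0,dz]),proj(c,e+[-.0215,0,dz]),proj(c,e+[.0215,0,dz]))
print('dish',proj(c,(.51,.348,.11)),onz(c,(323,208),.11))
E
```

```text
[0.51099928 0.3489997  0.17150558] 0.5023217975959057
cam [0.51138834 0.42447446 0.32557437] [ 0.0057963  -0.29106189 -0.95668667]
0.02 [324.23950316 265.44123765] [280.91411574 265.08541475] [367.5930984  264.92513395]
0 [324.27882478 247.71989386] [285.5136799  247.53383834] [363.06464378 247.38960894]
-0.01 [324.29708173 240.17468577] [287.49569484 240.04557218] [361.11632592 239.90871435]
-0.019 [324.31268115 234.00452727] [289.1269032  233.91561152] [359.51418643 233.78498888]
dish [323.02607433 212.22357233] [0.50999317 0.35129411 0.11      ]
```

The tips probably stood above the rim. I'll pre-close to just over the dish width and feel downwards in small steps.

Call:
jog_arm(deltas="0 0 0 0 0 0;0 0 0 0 0 0;0 0 -1 0 0 0;0 0 -1 0 0 0;0 0 -1 0 0 0;0 0 -0.2 0 0 0;0 0 0 0 0 0", gripper=0.85)

```text
time: 5.75
eef_pos: [0.5096, 0.3484, 0.1041]
tcp_rot: [0.707, 0.707, -0.0, -0.0]
contact_force: [-1.1, 0.1, -0.3]
opening: 0.846
finger_force: 0.0
```

Call:
jog_arm(deltas="0 0 -0.2 0 0 0;0 0 0 0 0 0")

```text
time: 6.0
eef_pos: [0.51, 0.3486, 0.1012]
tcp_rot: [0.707, 0.707, 0.0, 0.0]
contact_force: [-0.3, -0.1, 0.3]
opening: 0.846
finger_force: 0.0
```

```bash
python3 - <<'E'
from h import *
s=get('side'); w=get('wrist')
cv2.imwrite('pics/m5.png',np.hstack([cv2.resize(s['color'][90:170,225:310],(425,400),interpolation=3),cv2.resize(w['color'][130:350,215:425],(375,393)).copy() if 0 else cv2.resize(w['color'][130:330,230:417],(374,400))]))
E
```

```text
(no output)
```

View pics/m5.png

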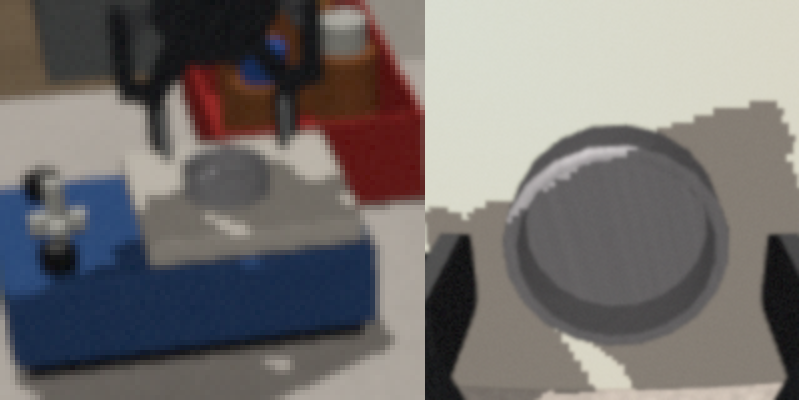

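Side view: finger tips at about (258,120) and (282,118), dish rim centre at (270,123). Wrist: rim centre at (325,247). Checking heights.

```bash
python3 - <<'E'
from h import *
c=get('wrist');s=get('side')
print(get_state()['eef_pos'])
def ony(c,uv,y):
    o,d=ray(c,uv); return o+d*(y-o[1])/d[1]
print('tips',ony(s,(258,120.5),.338),ony(s,(282,118.5),.338))
print('rim side',ony(s,(270,123.5),.348))
for z in(.10,.11,.12): print(z,onz(c,(325,247),z))
# rim width in wrist: 503..728 of m5 -> px
l=230+(503-425)/2; r=230+(728-425)/2
for z in(.10,.11,.12): print(z,onz(c,(l,250),z),onz(c,(r,250),z))
print([proj(c,(x,.349,z)) for x,z in((.474,.101),(.474,.09),(.546,.101),(.546,.115))])
E
```

```text
[0.50996954 0.3485364  0.10116048]
tips [0.47139442 0.338      0.12534339] [0.55214913 0.338      0.12335631]
rim side [0.51170186 0.348      0.10515346]
0.1 [0.5095423  0.34891234 0.1       ]
0.11 [0.50960424 0.35381852 0.11      ]
0.12 [0.50966619 0.3587247  0.12      ]
0.1 [0.47830591 0.34668896 0.1       ] [0.54098708 0.34672634 0.1       ]
0.11 [0.48040852 0.35174039 0.11      ] [0.53899475 0.35177534 0.11      ]
0.12 [0.48251113 0.35679183 0.12      ] [0.53700242 0.35682433 0.12      ]
[array([260.80359621, 246.91496003]), array([264.4327779 , 238.71006533]), array([390.93389236, 246.95233312]), array([396.01546382, 258.84526837])]
```

By both views the tips stand at about z = 0.12, higher than the text suggests, so I'll keep feeling downwards.

Call:
jog_arm(deltas="0 0 -0.2 0 0 0;0 0 -0.2 0 0 0;0 0 0 0 0 0")

```text
time: 6.58
eef_pos: [0.5093, 0.3482, 0.0919]
tcp_rot: [0.707, 0.707, -0.001, -0.0]
contact_force: [0.6, -0.6, 0.1]
opening: 0.848
finger_force: 0.0
```

Call:
jog_arm(deltas="0 0 -0.15 0 0 0;0 0 0 0 0 0")

```text
time: 6.82
eef_pos: [0.5096, 0.3483, 0.0894]
tcp_rot: [0.707, 0.707, -0.0, -0.0]
contact_force: [0.4, -0.1, 0.1]
opening: 0.85
finger_force: 0.0
```

Call:
jog_arm(deltas="0 0 -0.1 0 0 0;0 0 0 0 0 0")

```text
time: 7.08
eef_pos: [0.5097, 0.3484, 0.0875]
tcp_rot: [0.707, 0.707, -0.0, -0.0]
contact_force: [-0.6, 0.8, 0.1]
opening: 0.848
finger_force: 0.0
```

```bash
python3 - <<'E'
from h import *
s=get('side'); w=get('wrist')
print(get_state()['eef_pos'],get_state()['contact_force'])
cv2.imwrite('pics/m6.png',np.hstack([cv2.resize(s['color'][90:170,225:310],(425,400),interpolation=3),cv2.resize(w['color'][130:330,230:417],(374,400))]))
E
```

```text
[0.50978624 0.34843819 0.08772001] [-0.0415539  -0.00858238  0.676676  ]
```

View pics/m6.png

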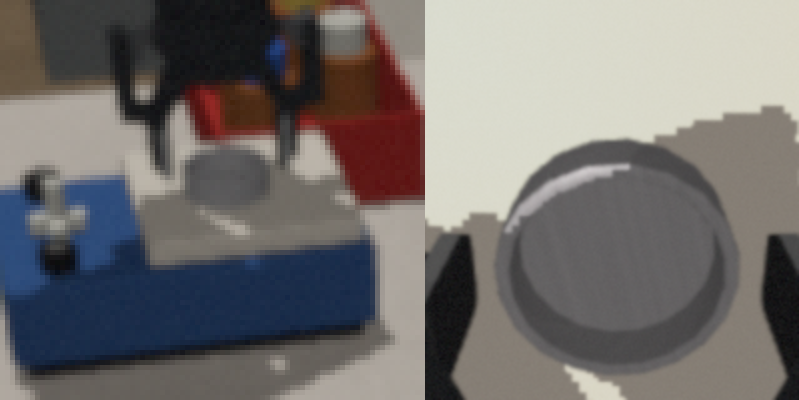

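Side view: the tips are at about (258,124), level with the rim, with no contact. In the wrist view the dish is centred between the fingers. The real tips therefore stand about 20 mm above the reported TCP z, so I'll go on down.

Call:
jog_arm(deltas="0 0 -0.2 0 0 0;0 0 -0.2 0 0 0;0 0 0 0 0 0")

```text
time: 7.55
eef_pos: [0.5094, 0.3482, 0.079]
tcp_rot: [0.707, 0.707, -0.001, -0.0]
contact_force: [-0.2, -0.2, 0.5]
opening: 0.85
finger_force: 0.0
```

Call:
jog_arm(deltas="0 0 -0.15 0 0 0;0 0 0 0 0 0")

```text
time: 7.8
eef_pos: [0.5096, 0.3483, 0.0764]
tcp_rot: [0.707, 0.707, -0.0, -0.0]
contact_force: [0.3, 0.1, 0.2]
opening: 0.852
finger_force: 0.0
```

Call:
jog_arm(deltas="0 0 0 0 0 0;0 0 0 0 0 0;0 0 0 0 0 0;0 0 0 0 0 0", gripper=0.4, squeeze=40)

```text
time: 8.3
eef_pos: [0.5101, 0.3486, 0.0772]
tcp_rot: [0.707, 0.707, 0.0, 0.0]
contact_force: [-1.0, -0.6, 2.6]
opening: 0.688
finger_force: 43.6
```

Gripped at opening 0.69 (about 59 mm). With the dish base at 0.090 the reported TCP z is 0.0772. Lifting and carrying it over the mat.

Call:
jog_arm(deltas="0 0 0.5 0 0 0;0 0 1 0 0 0;0 0 1 0 0 0;0 0 1 0 0 0;0 0 0 0 0 0", squeeze=60)

```text
time: 8.93
eef_pos: [0.5115, 0.3492, 0.1502]
tcp_rot: [0.707, 0.707, 0.003, 0.001]
contact_force: [-0.4, -0.3, -1.8]
opening: 0.686
finger_force: 64.7
```

Call:
jog_arm(deltas="0.2 -0.5 0 0 0 0;0.35 -1 0 0 0 0;0.35 -1 0 0 0 0;0.35 -1 0 0 0 0;0.35 -1 0 0 0 0;0.35 -1 0 0 0 0;0.35 -1 0 0 0 0;0.35 -1 0 0 0 0;0.35 -1 0 0 0 0;0.35 -1 0 0 0 0;0.35 -1 0 0 0 0;0.35 -1 0 0 0 0;0.35 -1 0 0 0 0;0.35 -1 0 0 0 0;0.35 -1 0 0 0 0;0.3 -1 0 0 0 0;0.25 -0.5 0 0 0 0;0 0 0 0 0 0;0 0 0 0 0 0")

```text
time: 11.3
eef_pos: [0.6226, 0.0289, 0.1466]
tcp_rot: [0.707, 0.707, -0.0, -0.0]
contact_force: [-0.3, -0.2, -0.9]
opening: 0.687
finger_force: 64.6
```

```bash
python3 - <<'E'
from h import *
import pickle
c=get('wrist','wC'); pickle.dump(c,open('wC.pkl','wb')); s=get('scene','sC');pickle.dump(s,open('sC.pkl','wb'))
d=get('side','dC');pickle.dump(d,open('dC.pkl','wb'))
W=pickle.load(open('wrist0.pkl','rb'))
hsv=cv2.cvtColor(W['color'],cv2.COLOR_BGR2HSV)
# cork: orange brown in wrist0 (open view)
m=((hsv[...,0]>5)&(hsv[...,0]<20)&(hsv[...,1]>75)).astype(np.uint8); m[:, :225]=0; m[:,345:]=0; m[220:]=0;m[:90]=0
m=cv2.morphologyEx(m,cv2.MORPH_CLOSE,np.ones((7,7))); m=cv2.morphologyEx(m,cv2.MORPH_OPEN,np.ones((5,5)))
k=max(cv2.findContours(m,0,1)[0],key=cv2.contourArea)
q=cast(W,k[:,0],.006).astype(np.float32); print('mat',cv2.minEnclosingCircle(q),cv2.fitEllipse(q),get_state()['eef_pos'],get_state()['opening'])
E
```

```text
mat ((0.6209191083908081, 0.026890505105257034), 0.05445292592048645) ((0.6209820508956909, 0.02693984843790531), (0.1071341335773468, 0.10739318281412125), 158.64923095703125) [0.62255484 0.02914756 0.14667938] 0.6833156370984488
```

The mat fits a circle centred at (0.621, 0.027) with 107 mm diameter. Lowering, with a force check at the end.

Call:
jog_arm(deltas="-0.08 -0.1 -1 0 0 0;0 0 -1 0 0 0;0 0 -1 0 0 0;0 0 -1 0 0 0;0 0 -1 0 0 0;0 0 -1 0 0 0;0 0 -0.8 0 0 0;0 0 -0.4 0 0 0;0 0 0 0 0 0")

```text
time: 12.58
eef_pos: [0.6209, 0.0265, 0.0021]
tcp_rot: [0.707, 0.707, -0.0, -0.0]
contact_force: [0.5, -0.0, -0.9]
opening: 0.685
finger_force: 64.7
```

Call:
jog_arm(deltas="0 0 -0.2 0 0 0;0 0 -0.1 0 0 0;0 0 0 0 0 0;0 0 0 0 0 0")

```text
time: 13.08
eef_pos: [0.6214, 0.0264, -0.003]
tcp_rot: [0.707, 0.707, 0.0, 0.0]
contact_force: [-0.6, 0.1, -1.3]
opening: 0.685
finger_force: 64.7
```

Call:
jog_arm(deltas="0 0 -0.15 0 0 0;0 0 0 0 0 0")

```text
time: 13.32
eef_pos: [0.6211, 0.0265, -0.0065]
tcp_rot: [0.707, 0.707, -0.0, -0.0]
contact_force: [0.4, 0.1, -2.5]
opening: 0.686
finger_force: 64.6
```

Call:
jog_arm(deltas="0 0 -0.1 0 0 0;0 0 0 0 0 0")

```text
time: 13.58
eef_pos: [0.6212, 0.0264, -0.0066]
tcp_rot: [0.707, 0.707, -0.001, -0.0]
contact_force: [-4.6, -0.0, 7.7]
opening: 0.68
finger_force: 65.5
```

Touchdown came at -0.0066, as predicted. Releasing, lifting, and going to the round stirrer.

Call:
jog_arm(deltas="0 0 0.1 0 0 0;0 0 0 0 0 0;0 0 0.5 0 0 0;0 0 1 0 0 0;0 0 1 0 0 0;0 0 1 0 0 0;0 -0.5 1 0 0 0;0 -1 1 0 0 0;0 -1 1 0 0 0;-0.1 -1 1 0 0 0;-0.1 -1 1 0 0 0;-0.2 -1 1 0 0 0;-0.2 -1 1 0 0 0;-0.2 -1 0 0 0 0;-0.2 -1 0 0 0 0;-0.2 -1 0 0 0 0;-0.2 -1 0 0 0 0;-0.2 -1 0 0 0 0;-0.2 -1 0 0 0 0", gripper=0.9)

```text
time: 15.95
eef_pos: [0.5849, -0.2249, 0.2035]
tcp_rot: [0.707, 0.707, -0.0, -0.0]
contact_force: [-0.1, 0.0, 0.9]
opening: 0.896
finger_force: 0.0
```

Call:
jog_arm(deltas="-0.2 -1 0 0 0 0;-0.2 -1 0 0 0 0;-0.2 -1 0 0 0 0;-0.2 -1 0 0 0 0;0 -1 0 0 0 0;0 -1 0 0 0 0;0 -1 0 0 0 0;0 -1 0 0 0 0;0 -1 0 0 0 0;0 -0.7 0 0 0 0;0 0 0 0 0 0;0 0 0 0 0 0")

```text
time: 17.45
eef_pos: [0.5693, -0.4171, 0.2036]
tcp_rot: [0.707, 0.707, 0.0, -0.0]
contact_force: [-0.7, -0.0, 0.0]
opening: 0.902
finger_force: 0.0
```

```bash
python3 - <<'E'
from h import *
import pickle
for n in('wrist','scene','side'): pickle.dump(get(n,n+'D'),open(n+'D.pkl','wb'))
E
```

Call:
jog_arm(deltas="0 1 0 0 0 0;0 1 0 0 0 0;0 1 0 0 0 0;0 0.7 0 0 0 0;0 0 0 0 0 0")

```text
time: 18.23
eef_pos: [0.5694, -0.3422, 0.204]
tcp_rot: [0.706, 0.708, -0.0, 0.0]
contact_force: [1.0, -0.3, 0.1]
opening: 0.902
finger_force: 0.0
```

```bash
python3 - <<'E'
from h import *
import pickle
c=get('wrist','wE'); pickle.dump(c,open('wE.pkl','wb'));D=pickle.load(open('wristD.pkl','rb'))
for x in(D,c): print(proj(x,(.574,-.349,.1)),ray(x,(0,0))[0])
vs=[]
for x in(D,c):
    v=x['color'].copy(); o,h=masks(x,proj(x,(.574,-.349,.1)),130)
    cv2.drawContours(v,[o.reshape(-1,1,2)],-1,(0,0,255),1)
    q=cast(x,o,.09).astype(np.float32); print('plate',cv2.minEnclosingCircle(q),cv2.fitEllipse(q),cv2.boundingRect(o.astype(np.int32)))
    if h is not None:
        cv2.drawContours(v,[h.reshape(-1,1,2)],-1,(0,255,0),1); q=cast(x,h,.11).astype(np.float32); print('dish',cv2.minAreaRect(q))
    vs.append(v[40:340,130:530])
cv2.imwrite('pics/m7.png',np.hstack(vs))
E
```

```text
[332.16274419 114.64985178] [ 0.56982208 -0.34170823  0.35543703]
[331.55647209 202.07627121] [ 0.56983463 -0.26660613  0.35575722]
plate ((0.6064633131027222, -0.3321231007575989), 0.0523437038064003) ((0.6139395236968994, -0.3295978903770447), (0.04187656193971634, 0.10189391672611237), 9.738814353942871) (350, 37, 56, 118)
plate ((0.600765585899353, -0.2912840247154236), 0.023024238646030426) ((0.6012476086616516, -0.29208606481552124), (0.01764240488409996, 0.046568628400564194), 56.42351531982422) (340, 118, 46, 36)
```

View pics/m7.png

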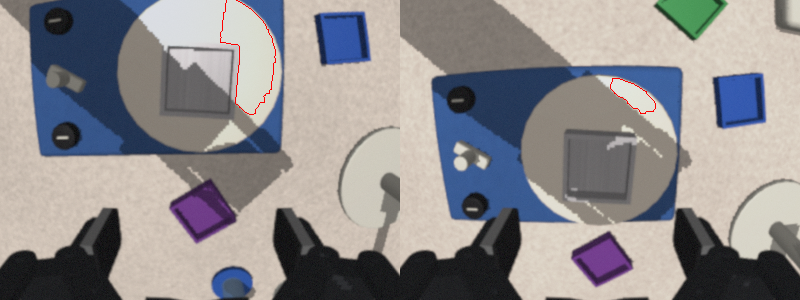

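Both views show the square dish on the round plate, partly in the arm's shadow: D (329,121) and E (330,206) in full pixels. The yaw is close to square with the world axes. The purple and blue dishes lie off to the side on the table. Next I'll use a steel-grey mask, and for the plate whatever inside the body is not blue.

```bash
cat >> h.py <<'E'
def steel(c,cen,rad=60):
    im=cv2.GaussianBlur(c['color'],(3,3),0).astype(int); b,g,r=im[...,0],im[...,1],im[...,2]
    yy,xx=np.mgrid[:400,:640]
    m=((abs(g-b)<=3)&(abs(r-g)<=7)&(g>40)&(np.hypot(xx-cen[0],yy-cen[1])<rad)).astype(np.uint8)
    m=cv2.morphologyEx(cv2.morphologyEx(m,cv2.MORPH_CLOSE,np.ones((3,3))),cv2.MORPH_OPEN,np.ones((7,7)))
    k=max(cv2.findContours(m,0,1)[0],key=cv2.contourArea); return cv2.convexHull(k)[:,0]
def plate(c,cen):
    h=cv2.cvtColor(cv2.GaussianBlur(c['color'],(3,3),0),cv2.COLOR_BGR2HSV)
    yy,xx=np.mgrid[:400,:640]; near=np.hypot(xx-cen[0],yy-cen[1])<170
    bl=((h[...,0]>100)&(h[...,0]<125)&(h[...,1]>100)&near).astype(np.uint8)
    k=max(cv2.findContours(cv2.morphologyEx(bl,cv2.MORPH_OPEN,np.ones((3,3))),0,1)[0],key=cv2.contourArea)
    body=cv2.drawContours(np.zeros_like(bl),[cv2.convexHull(k)],-1,1,-1)
    m=cv2.morphologyEx(body&(1-bl),cv2.MORPH_OPEN,np.ones((7,7)))
    k=max(cv2.findContours(m,0,1)[0],key=cv2.contourArea); return k[:,0]
E
python3 - <<'E'
from h import *
import pickle
vs=[]
for n,cen in(('wristD',(329,121)),('wE',(330,206))):
    c=pickle.load(open(n+'.pkl','rb')); v=c['color'].copy()
    for p,z,col in((plate(c,cen),.09,(0,0,255)),(steel(c,cen),.11,(0,255,0))):
        q=cast(c,p,z).astype(np.float32); print(n,z,'circ',cv2.minEnclosingCircle(q),'ell',cv2.fitEllipse(q)[:2],'rect',cv2.minAreaRect(q))
        cv2.drawContours(v,[p.reshape(-1,1,2)],-1,col,1)
    x,y=cen;vs.append(cv2.resize(v[y-90:y+90,x-120:x+120],(400,300)))
cv2.imwrite('pics/m8.png',np.hstack(vs))
E
```

```text
wristD 0.09 circ ((0.5486512184143066, -0.3458130359649658), 0.06723912060260773) ell ((0.5302903652191162, -0.34612399339675903), (0.055414773523807526, 0.14335404336452484)) rect ((0.5262194275856018, -0.34565967321395874), (0.1342439353466034, 0.053265560418367386), 89.5667724609375)
wristD 0.11 circ ((0.5711989402770996, -0.3494901657104492), 0.04374602437019348) ell ((0.569534957408905, -0.3498975932598114), (0.07216755300760269, 0.09036245197057724)) rect ((0.5713715553283691, -0.344622403383255), (0.0764496847987175, 0.05987629294395447), 87.41436767578125)
wE 0.09 circ ((0.5714755058288574, -0.3457840383052826), 0.07250793278217316) ell ((0.5621005296707153, -0.3337743282318115), (0.10748136788606644, 0.15083445608615875)) rect ((0.5578999519348145, -0.3290811777114868), (0.14454945921897888, 0.10145693272352219), 39.371620178222656)
wE 0.11 circ ((0.5712459087371826, -0.35123685002326965), 0.0422075055539608) ell ((0.5705764293670654, -0.3524201214313507), (0.07616813480854034, 0.0800919458270073)) rect ((0.5711256861686707, -0.35084086656570435), (0.06371141225099564, 0.059707287698984146), 87.28199005126953)
```

View pics/m8.png

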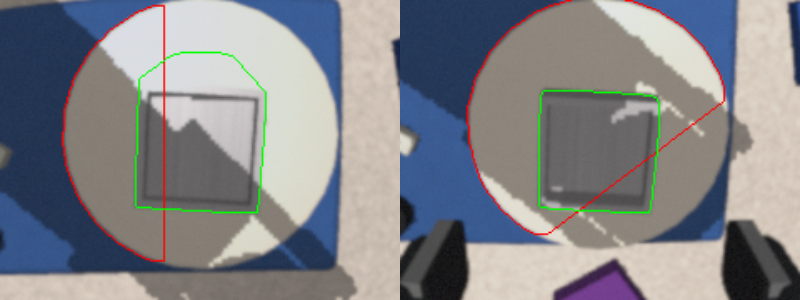

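From the circle fit the round plate's centre is (0.5715, -0.3458) with radius 72 mm. The square dish is 60 mm wide, centred at (0.5712, -0.3525), with a yaw of -0.047 rad. Gripping it.

Call:
jog_arm(deltas="0.1 -0.5 -1 0 0 -0.47;0 0 -1 0 0 0;0 0 -1 0 0 0;0 0 -1 0 0 0;0 0 -1 0 0 0;0 0 -0.9 0 0 0;0 0 0 0 0 0", gripper=0.86)

```text
time: 19.15
eef_pos: [0.5701, -0.3526, 0.0832]
tcp_rot: [0.723, 0.69, -0.0, -0.002]
contact_force: [0.1, -0.0, 1.1]
opening: 0.858
finger_force: 0.0
```

Call:
jog_arm(deltas="0 0 -0.3 0 0 0;0 0 -0.15 0 0 0;0 0 0 0 0 0")

```text
time: 19.52
eef_pos: [0.5713, -0.3536, 0.077]
tcp_rot: [0.723, 0.69, 0.0, 0.0]
contact_force: [0.0, 0.1, 0.7]
opening: 0.858
finger_force: 0.0
```

Call:
jog_arm(deltas="0 0 0 0 0 0;0 0 0 0 0 0;0 0 0 0 0 0;0 0 0 0 0 0", gripper=0.4, squeeze=60)

```text
time: 20.02
eef_pos: [0.5717, -0.354, 0.0776]
tcp_rot: [0.724, 0.69, 0.0, 0.001]
contact_force: [-0.3, -1.1, 4.4]
opening: 0.687
finger_force: 68.8
```

Call:
jog_arm(deltas="0 0 0.5 0 0 0;0 0 1 0 0 0;0 0 1 0 0 0;0 0 1 0 0 0;0 0 0.5 0 0 0;0 0 0 0 0 0")

```text
time: 20.78
eef_pos: [0.5717, -0.354, 0.1583]
tcp_rot: [0.724, 0.69, 0.0, 0.001]
contact_force: [0.5, -0.6, -1.5]
opening: 0.687
finger_force: 68.3
```

Call:
jog_arm(deltas="0 0.5 0 0 0 0;-0.07 1 0 0 0 0.1;-0.07 1 0 0 0 0.1;-0.07 1 0 0 0 0.1;-0.07 1 0 0 0 0.1;-0.07 1 0 0 0 0.1;-0.07 1 0 0 0 0.1;-0.07 1 0 0 0 0;-0.07 1 0 0 0 0;-0.07 1 0 0 0 0;-0.07 1 0 0 0 0;-0.07 1 0 0 0 0;-0.07 1 0 0 0 0;-0.07 1 0 0 0 0;-0.07 1 0 0 0 0;-0.07 1 0 0 0 0;-0.07 1 0 0 0 0;-0.07 1 0 0 0 0;-0.07 1 0 0 0 0;-0.07 1 0 0 0 0")

```text
time: 23.28
eef_pos: [0.5445, 0.0378, 0.1568]
tcp_rot: [0.703, 0.712, 0.0, 0.0]
contact_force: [-0.1, -0.8, -0.8]
opening: 0.689
finger_force: 68.3
```

Call:
jog_arm(deltas="-0.07 1 0 0 0 0;-0.07 1 0 0 0 0;-0.07 1 0 0 0 0;-0.07 1 0 0 0 0;-0.07 1 0 0 0 0;-0.07 1 0 0 0 0;-0.07 1 0 0 0 0;-0.07 1 0 0 0 0;-0.07 1 0 0 0 0;-0.07 1 0 0 0 0;-0.07 1 0 0 0 0;-0.07 1 0 0 0 0;-0.07 1 0 0 0 0;-0.07 1 0 0 0 0;-0.07 1 0 0 0 0;-0.07 0.6 0 0 0 0;0 0 0 0 0 0;0 0 0 0 0 0")

```text
time: 25.52
eef_pos: [0.5222, 0.3481, 0.1566]
tcp_rot: [0.703, 0.712, -0.0, 0.0]
contact_force: [-0.1, -0.1, -1.7]
opening: 0.687
finger_force: 68.3
```

Call:
jog_arm(deltas="-0.13 0.3 -1 0 0 0;0 0 -1 0 0 0;0 0 -1 0 0 0;0 0 -0.6 0 0 0;0 0 -0.1 0 0 0;0 0 0 0 0 0;0 0 0 0 0 0")

```text
time: 26.4
eef_pos: [0.5204, 0.3548, 0.0839]
tcp_rot: [0.703, 0.712, 0.001, 0.0]
contact_force: [0.2, -0.2, -1.7]
opening: 0.686
finger_force: 68.3
```

Call:
jog_arm(deltas="0 0 -0.1 0 0 0;0 0 0 0 0 0")

```text
time: 26.65
eef_pos: [0.5196, 0.3545, 0.0809]
tcp_rot: [0.702, 0.712, 0.0, 0.0]
contact_force: [-0.4, 0.1, -1.2]
opening: 0.688
finger_force: 68.3
```

Call:
jog_arm(deltas="0 0 -0.15 0 0 0;0 0 0 0 0 0")

```text
time: 26.9
eef_pos: [0.5196, 0.3545, 0.0777]
tcp_rot: [0.702, 0.712, 0.0, 0.0]
contact_force: [-0.4, 0.4, -0.5]
opening: 0.685
finger_force: 68.4
```

Call:
jog_arm(deltas="0 0 -0.05 0 0 0;0 0 0 0 0 0")

```text
time: 27.15
eef_pos: [0.5196, 0.3544, 0.0776]
tcp_rot: [0.702, 0.712, -0.0, 0.0]
contact_force: [-3.0, -1.4, 5.2]
opening: 0.69
finger_force: 68.9
```

Seated. Releasing, rising and checking, then fetching the parked dish.

Call:
jog_arm(deltas="0 0 0 0 0 0;0 0 0.1 0 0 0;0 0 0.5 0 0 0;0 0 1 0 0 0;0 0 1 0 0 0;0 0 1 0 0 0;0 0 1 0 0 0;0 -0.5 1 0 0 0;0.1 -1 0 0 0 0;0.3 -1 0 0 0 0;0.3 -1 0 0 0 0;0.3 -1 0 0 0 0;0 0 0 0 0 0", gripper=0.88)

```text
time: 28.78
eef_pos: [0.5401, 0.2625, 0.1882]
tcp_rot: [0.704, 0.711, -0.0, -0.0]
contact_force: [0.3, -0.7, 0.2]
opening: 0.88
finger_force: 0.0
```

```bash
python3 - <<'E'
from h import *
import pickle
for n in('wrist','scene','side'): pickle.dump(get(n,n+'F'),open(n+'F.pkl','wb'))
c=pickle.load(open('wristF.pkl','rb')); cen=proj(c,(.5196,.355,.11)); print(cen,get_state()['eef_pos'])
q=cast(c,steel(c,cen,65),.11).astype(np.float32); print(cv2.minAreaRect(q))
E
```

```text
[299.44570366  82.88189312] [0.53956082 0.26454585 0.18859807]
((0.5204920768737793, 0.35569125413894653), (0.05946201831102371, 0.05940232053399086), 0.06323392689228058)
```

Call:
jog_arm(deltas="0.32 -1 0 0 0 0;0.32 -1 0 0 0 0;0.32 -1 0 0 0 0;0.32 -1 0 0 0 0;0.32 -1 0 0 0 0;0.32 -1 0 0 0 0;0.32 -1 0 0 0 0;0.32 -1 0 0 0 0;0.32 -1 0 0 0 0;0.32 -1 0 0 0 0;0.32 -1 0 0 0 0;0.32 -1 0 0 0 0;0.1 -0.2 0 0 0 0;0 0 0 0 0 0")

```text
time: 30.68
eef_pos: [0.6184, 0.0203, 0.1886]
tcp_rot: [0.703, 0.712, 0.0, -0.0]
contact_force: [-0.3, -0.6, 0.4]
opening: 0.879
finger_force: 0.0
```

The square dish stands at (0.5205, 0.3557), within 1 mm of the plate centre. Now the round dish on the mat.

Call:
jog_arm(deltas="0.14 0.3 -1 0 0 0;0 0 -1 0 0 0;0 0 -1 0 0 0;0 0 -1 0 0 0;0 0 -1 0 0 0;0 0 -1 0 0 0;0 0 -1 0 0 0;0 0 -1 0 0 0;0 0 -0.9 0 0 0;0 0 -0.6 0 0 0;0 0 -0.2 0 0 0;0 0 0 0 0 0;0 0 0 0 0 0")

```text
time: 32.3
eef_pos: [0.6219, 0.0264, -0.0044]
tcp_rot: [0.702, 0.712, 0.001, 0.001]
contact_force: [0.9, -0.3, -0.2]
opening: 0.878
finger_force: 0.0
```

Call:
jog_arm(deltas="0 0 0 0 0 0;0 0 0 0 0 0;0 0 0 0 0 0;0 0 0 0 0 0", gripper=0.4, squeeze=60)

```text
time: 32.8
eef_pos: [0.6223, 0.0263, -0.0037]
tcp_rot: [0.702, 0.712, 0.001, 0.001]
contact_force: [0.4, 0.2, 6.2]
opening: 0.681
finger_force: 64.9
```

Call:
jog_arm(deltas="0 0 0.5 0 0 0;0 0 1 0 0 0;0 0 1 0 0 0;0 0 1 0 0 0;0 0 1 0 0 0;0 0 1 0 0 0;0 0 1 0 0 0;0 0 1 0 0 0;0 -0.5 0.7 0 0 0;-0.1 -1 0 0 0 0;-0.1 -1 0 0 0 0;-0.1 -1 0 0 0 0;-0.1 -1 0 0 0 0;-0.1 -1 0 0 0 0;-0.15 -1 0 0 0 0;-0.15 -1 0 0 0 0;-0.15 -1 0 0 0 0")

```text
time: 34.92
eef_pos: [0.602, -0.1449, 0.1587]
tcp_rot: [0.702, 0.712, -0.0, 0.0]
contact_force: [0.0, 0.2, -2.0]
opening: 0.684
finger_force: 64.9
```

Call:
jog_arm(deltas="-0.15 -1 0 0 0 0;-0.15 -1 0 0 0 0;-0.15 -1 0 0 0 0;-0.15 -1 0 0 0 0;-0.15 -1 0 0 0 0;-0.15 -1 0 0 0 0;-0.15 -1 0 0 0 0;-0.15 -1 0 0 0 0;-0.15 -1 0 0 0 0;-0.1 -1 0 0 0 0;0 -0.4 0 0 0 0;0 0 0 0 0 0;0 0 0 0 0 0")

```text
time: 36.55
eef_pos: [0.5733, -0.3509, 0.1586]
tcp_rot: [0.702, 0.712, 0.0, -0.0]
contact_force: [-0.3, 0.0, -2.2]
opening: 0.68
finger_force: 64.8
```

Call:
jog_arm(deltas="-0.09 0.25 -1 0 0 0;0 0 -1 0 0 0;0 0 -1 0 0 0;0 0 -0.6 0 0 0;0 0 0 0 0 0;0 0 0 0 0 0")

```text
time: 37.3
eef_pos: [0.5719, -0.3471, 0.0875]
tcp_rot: [0.703, 0.712, 0.0, 0.001]
contact_force: [0.3, 0.3, -1.2]
opening: 0.685
finger_force: 64.8
```

Call:
jog_arm(deltas="0 0 -0.15 0 0 0;0 0 0 0 0 0")

```text
time: 37.55
eef_pos: [0.5715, -0.3467, 0.0841]
tcp_rot: [0.703, 0.712, 0.0, 0.0]
contact_force: [-0.8, 0.2, -1.4]
opening: 0.687
finger_force: 64.8
```

Call:
jog_arm(deltas="0 0 -0.1 0 0 0;0 0 0 0 0 0")

```text
time: 37.8
eef_pos: [0.5713, -0.3465, 0.0816]
tcp_rot: [0.703, 0.712, -0.0, -0.0]
contact_force: [-1.2, 0.0, -2.1]
opening: 0.678
finger_force: 64.8
```

Call:
jog_arm(deltas="0 0 -0.1 0 0 0;0 0 0 0 0 0")

```text
time: 38.05
eef_pos: [0.5716, -0.3467, 0.0804]
tcp_rot: [0.702, 0.712, 0.0, 0.0]
contact_force: [-1.1, 0.4, 0.7]
opening: 0.68
finger_force: 65.0
```

Call:
jog_arm(deltas="0 0 -0.03 0 0 0;0 0 0 0 0 0")

```text
time: 38.3
eef_pos: [0.5716, -0.3467, 0.0803]
tcp_rot: [0.702, 0.712, -0.0, 0.0]
contact_force: [-3.2, 1.9, 6.1]
opening: 0.682
finger_force: 65.5
```

Seated. Releasing, rising, and heading over the tray with a check picture on the way.

Call:
jog_arm(deltas="0 0 0 0 0 0;0 0 0.1 0 0 0;0 0 0.5 0 0 0;0 0 1 0 0 0;0 0 1 0 0 0;0 0 1 0 0 0;0 0 1 0 0 0;0 0 1 0 0 0;0 0 0 0 0 0", gripper=0.88)

```text
time: 39.42
eef_pos: [0.5725, -0.3474, 0.1942]
tcp_rot: [0.702, 0.712, 0.0, 0.002]
contact_force: [-0.1, -0.5, -0.9]
opening: 0.881
finger_force: 0.0
```

```bash
python3 - <<'E'
from h import *
import pickle
for n in('wrist','side'): pickle.dump(get(n,n+'G'),open(n+'G.pkl','wb'))
c=pickle.load(open('wristG.pkl','rb')); cen=proj(c,(.5716,-.3467,.11)); print(cen,get_state()['eef_pos'])
q=cast(c,steel(c,cen,65),.11).astype(np.float32); print(cv2.minEnclosingCircle(q),q.min(0),q.max(0))
E
```

```text
[324.79906539 200.29979463] [ 0.57121665 -0.34645442  0.19092282]
((0.5717126727104187, -0.345122367143631), 0.030993852764368057) [ 0.54350865 -0.37526914] [ 0.60091877 -0.31478232]
```

Call:
jog_arm(deltas="-0.3 1 0 0 0 0;-0.3 1 0 0 0 0;-0.3 1 0 0 0 0;-0.3 1 0 0 0 0;-0.3 1 0 0 0 0;-0.3 1 0 0 0 0;-0.3 1 0 0 0 0;-0.3 1 0 0 0 0;-0.3 1 0 0 0 0;-0.3 1 0 0 0 0;-0.3 1 0 0 0 0;-0.3 1 0 0 0 0;-0.3 1 0 0 0 0;-0.3 1 0 0 0 0;-0.3 1 0 0 0 0;-0.3 1 0 0 0 0;-0.3 1 0 0 0 0;0 0.2 0 0 0 0;0 0 0 0 0 0", gripper=0.4)

```text
time: 41.9
eef_pos: [0.4695, -0.0024, 0.1912]
tcp_rot: [0.702, 0.712, 0.0, 0.0]
contact_force: [-0.4, -0.3, 0.2]
opening: 0.4
finger_force: 0.0
```

```bash
python3 - <<'E'
from h import *
import pickle
for n in('wrist','scene','side'): pickle.dump(get(n,n+'H'),open(n+'H.pkl','wb'))
c=pickle.load(open('wristH.pkl','rb'));print(get_state()['eef_pos'],ray(c,(0,0))[0])
for p in((.464,.106),(.469,.031),(.457,-.05)): print(proj(c,(*p,.02)))
s=pickle.load(open('sideH.pkl','rb'));sc=pickle.load(open('sceneH.pkl','rb'))
cv2.imwrite('pics/m9.png',np.hstack([cv2.resize(c['color'][0:240,200:440],(400,400)),cv2.resize(s['color'][160:240,235:315],(400,400),interpolation=3)]))
E
```

```text
[ 0.46959801 -0.00303367  0.19114124] [0.46901836 0.073173   0.34300165]
[322.38591387  74.07683081]
[326.29262916 145.7048183 ]
[314.57302667 218.170752  ]
```

View pics/m9.png

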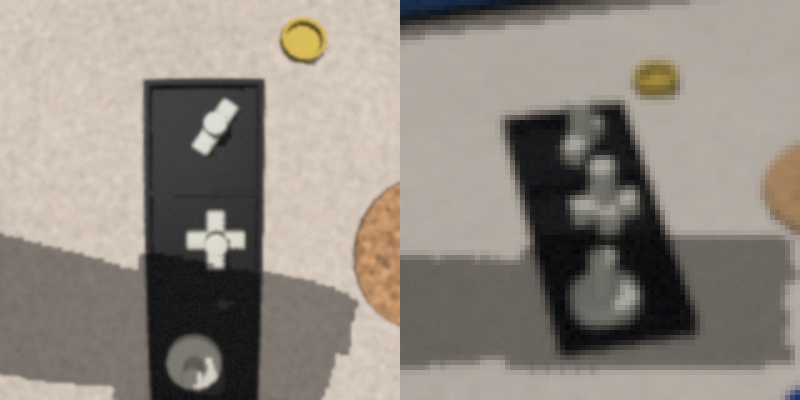

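The wrist crop shows three elements: the bar with its stub top at full px (328.4,74.4), the cross at (329.6,146.4) and the disc at (316,217). By shape the bar goes to the round stirrer and the cross to the square one. The disc has no sample and stays. In the side view the stub tops are at (270.6,181.5) for the bar and (275.4,192) for the cross.

```bash
python3 - <<'E'
from h import *
import pickle
c=pickle.load(open('wristH.pkl','rb'));s=pickle.load(open('sideH.pkl','rb'))
for n,a,b in(('bar',(328.4,74.4),(270.6,181.5)),('cross',(329.6,146.4),(275.4,192))):
    print(n,'top@.04',onz(c,a,.04),'tri',*tri(ray(c,a),ray(s,b)))
for n,a in(('bar',(328.4,76)),('cross',(329.3,144))): print(n,'foot@.016',onz(c,a,.016))
g=c['color'].min(2); m=((g>130)).astype(np.uint8); m[:, :280]=0; m[:,360:]=0
for r in((50,105),(120,170)):
    mm=m.copy(); mm[:r[0]]=0; mm[r[1]:]=0
    k=max(cv2.findContours(mm,0,1)[0],key=cv2.contourArea); print(cv2.minAreaRect(k),cv2.minAreaRect(cast(c,k[:,0],.016).astype(np.float32)))
E
```

```text
bar top@.04 [0.47007246 0.10371977 0.04      ] tri [0.47058069 0.10444566 0.0322527 ] 0.0009688152397312711
cross top@.04 [0.4722592 0.0329655 0.04     ] tri [0.47339611 0.03302477 0.04136918] 0.0023153913741981572
bar foot@.016 [0.47017953 0.10443383 0.016     ]
cross foot@.016 [0.47215873 0.03235197 0.016     ]
((327.4615478515625, 74.80769348144531), (13.867505073547363, 35.22346496582031), 33.690067291259766) ((0.46917808055877686, 0.10578872263431549), (0.03727925941348076, 0.014448508620262146), 56.858375549316406)
((329.0, 144.0), (29.698484420776367, 29.698484420776367), 45.0) ((0.471856027841568, 0.03236319124698639), (0.03155319392681122, 0.031569674611091614), 45.883270263671875)
```

Bar is at (0.470, 0.104) and cross at (0.472, 0.033), with stub tops at about 0.04 as expected. Taking the cross first.

Call:
jog_arm(deltas="0.12 1 0 0 0 0;0 0.8 -0.5 0 0 0;0 0 -1 0 0 0;0 0 -1 0 0 0;0 0 -1 0 0 0;0 0 -1 0 0 0;0 0 -1 0 0 0;0 0 -1 0 0 0;0 0 -0.8 0 0 0;0 0 -0.5 0 0 0;0 0 0 0 0 0;0 0 0 0 0 0")

```text
time: 43.55
eef_pos: [0.4724, 0.0334, 0.0357]
tcp_rot: [0.702, 0.712, 0.0, 0.001]
contact_force: [0.1, -0.3, 0.4]
opening: 0.403
finger_force: 0.0
```

```bash
python3 - <<'E'
from h import *
c=get('wrist'); s=get('side'); e=get_state()['eef_pos']; print(e,proj(c,(.472,.0327,.04)),proj(s,(.472,.0327,.04)))
cv2.imwrite('pics/m10.png',np.hstack([cv2.resize(c['color'][160:320,245:405],(400,400)),cv2.resize(s['color'][150:230,235:315],(400,400),interpolation=3)]))
E
```

```text
[0.4725     0.03335408 0.03590566] [325.11195372 253.21557179] [274.56335327 192.56321945]
```

View pics/m10.png

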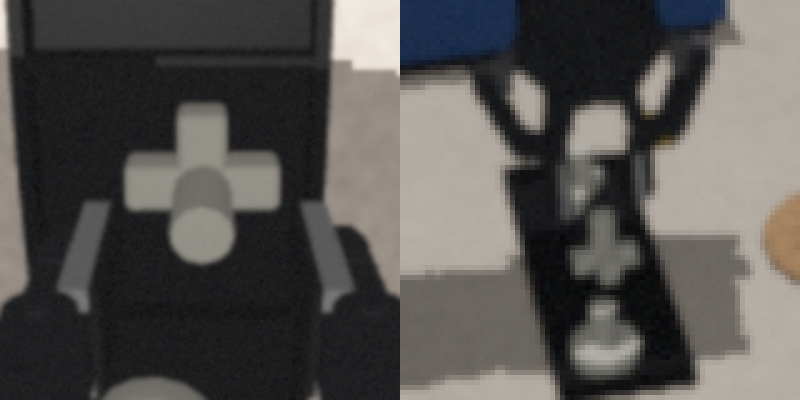

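Wrist view: the cross stub at (326,255) is centred between the pads. Side view: the tips are just above the stub top, about 12 mm above the reported TCP. Going 24 mm further down, then closing.

Call:
jog_arm(deltas="0 0 -0.8 0 0 0;0 0 -0.35 0 0 0;0 0 0 0 0 0")

```text
time: 44.02
eef_pos: [0.4707, 0.0336, 0.0109]
tcp_rot: [0.702, 0.712, -0.001, -0.001]
contact_force: [-0.6, -0.4, 0.8]
opening: 0.4
finger_force: 0.0
```

Call:
jog_arm(deltas="0 0 0 0 0 0;0 0 0 0 0 0;0 0 0 0 0 0;0 0 0 0 0 0", gripper=0, squeeze=30)

```text
time: 44.52
eef_pos: [0.4719, 0.0334, 0.0122]
tcp_rot: [0.702, 0.712, 0.0, 0.0]
contact_force: [-0.4, -0.2, -0.6]
opening: 0.151
finger_force: 29.2
```

Call:
jog_arm(deltas="0 0 0.5 0 0 0;0 0 1 0 0 0;0 0 1 0 0 0;0 0 1 0 0 0;0 0 1 0 0 0;0 0 1 0 0 0;0 0.5 1 0 0 0;0.1 1 1 0 0 0;0.15 1 0.5 0 0 0;0.15 1 0 0 0 0;0.15 1 0 0 0 0;0.15 1 0 0 0 0;0.15 1 0 0 0 0;0.15 1 0 0 0 0;0.15 1 0 0 0 0;0.15 1 0 0 0 0;0.15 1 0 0 0 0;0.15 1 0 0 0 0;0.15 1 0 0 0 0;0.15 1 0 0 0 0")

```text
time: 47.02
eef_pos: [0.51, 0.3048, 0.172]
tcp_rot: [0.702, 0.712, -0.0, -0.0]
contact_force: [0.5, -0.6, -1.3]
opening: 0.149
finger_force: 29.2
```

Call:
jog_arm(deltas="0.15 1 0 0 0 0;0.15 1 0 0 0 0;0.15 1 0 0 0 0;0.1 0.6 0 0 0 0;0 0 0 0 0 0;0 0 0 0 0 0")

```text
time: 47.78
eef_pos: [0.5207, 0.3751, 0.172]
tcp_rot: [0.703, 0.712, -0.0, 0.0]
contact_force: [-0.3, -0.0, -1.3]
opening: 0.147
finger_force: 29.2
```

Call:
jog_arm(deltas="0 -0.98 0 0 0 0;0 0 -1 0 0 0;0 0 -1 0 0 0;0 0 -0.8 0 0 0;0 0 -0.3 0 0 0;0 0 0 0 0 0;0 0 0 0 0 0")

```text
time: 48.65
eef_pos: [0.5213, 0.3563, 0.1109]
tcp_rot: [0.702, 0.712, 0.001, 0.0]
contact_force: [0.7, -0.1, 0.8]
opening: 0.145
finger_force: 29.3
```

```bash
python3 - <<'E'
from h import *
c=get('wrist'); s=get('side'); print(get_state()['eef_pos'])
cv2.imwrite('pics/m11.png',np.hstack([cv2.resize(c['color'][160:320,245:405],(400,400)),cv2.resize(s['color'][90:170,230:310],(400,400),interpolation=3)]))
E
```

```text
[0.5213584  0.3562422  0.11114444]
```

View pics/m11.png

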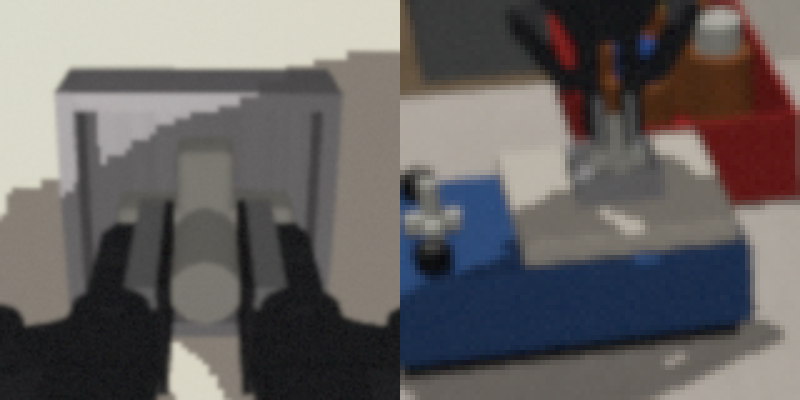

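The cross hangs centred in the square dish: wrist stub (327,277), with the dish walls on both sides. That was my last picture, so I continue by numbers.

Call:
jog_arm(deltas="0 0 -0.3 0 0 0;0 0 0 0 0 0")

```text
time: 49.0
eef_pos: [0.5204, 0.3556, 0.1035]
tcp_rot: [0.702, 0.712, -0.001, -0.0]
contact_force: [-0.3, -0.6, -0.2]
opening: 0.154
finger_force: 29.3
```

Call:
jog_arm(deltas="0 0 -0.1 0 0 0;0 0 0 0 0 0")

```text
time: 49.25
eef_pos: [0.5209, 0.3559, 0.1023]
tcp_rot: [0.702, 0.712, 0.0, 0.0]
contact_force: [-0.1, -0.0, 1.2]
opening: 0.148
finger_force: 29.5
```

Touchdown at 0.1023, as predicted. Opening slightly and lifting straight up.

Call:
jog_arm(deltas="0 0 0 0 0 0;0 0 0 0 0 0", gripper=0.22)

```text
time: 49.5
eef_pos: [0.5208, 0.3558, 0.1021]
tcp_rot: [0.702, 0.712, 0.0, 0.0]
contact_force: [0.9, -0.3, -0.1]
opening: 0.221
finger_force: 0.0
```

Call:
jog_arm(deltas="0 0 0.5 0 0 0;0 0 1 0 0 0;0 0 1 0 0 0;0 0 1 0 0 0;0 -0.5 1 0 0 0;-0.1 -1 0 0 0 0;-0.2 -1 0 0 0 0;-0.2 -1 0 0 0 0;-0.2 -1 0 0 0 0;0 0 0 0 0 0")

```text
time: 50.75
eef_pos: [0.5064, 0.2642, 0.1917]
tcp_rot: [0.703, 0.711, -0.0, -0.0]
contact_force: [1.0, -0.2, 0.9]
opening: 0.218
finger_force: 0.0
```

```bash
python3 - <<'E'
from h import *
import pickle
c=get('wrist','wI');s=get('side','sI');sc=get('scene','scI')
print(get_state()['eef_pos'])
cen=proj(c,(.5205,.3557,.12)); print(cen)
m=(c['color'].min(2)>0); hsv=cv2.cvtColor(c['color'],cv2.COLOR_BGR2HSV)
# dish hull and stub-top circle
q=cast(c,steel(c,cen,75),.11).astype(np.float32);print('dish',cv2.minAreaRect(q))
im=cv2.cvtColor(c['color'],cv2.COLOR_BGR2GRAY);x,y=proj(c,(.5205,.3557,.13)).astype(int);print('stubtop px',x,y)
r=c['color'][y-24:y+25:4,x-20:x+21:4]; print(r.mean(2).astype(int))
E
```

```text
[0.50689747 0.26591613 0.19219147]
[347.60232463  83.7822591 ]
dish ((0.5198955535888672, 0.3554705083370209), (0.05941483750939369, 0.059526629745960236), 0.1863587647676468)
stubtop px 348 82
[[199 193 196 191 190 181 181 175 176 167 160]
 [207 204 208 194 183 178 171 190 192 190 189]
 [205 204 207 169 210 208 203 180 193 191 191]
 [207 205 207 162 211 209 203 162 193 190 189]
 [207 204 207 161 210 195 194 174 192 190 188]
 [187 186 189 157 207 211 209 198 179 177 181]
 [209 211 210 173 211 210 208 207 198 207 206]
 [207 208 208 153 211 211 208 208 190 208 205]
 [204 204 205 125 200 210 206 188 173 206 205]
 [114 112 113 152  93 116 122  90 101 114 114]
 [203 200 201 162 200 135 133 113 183 181 179]
 [202 199 199 161 210 207 200 170 187 184 183]
 [201 198 200 161 207 206 199 165 185 185 185]]
```

The cross stands upright in the square dish, and the dish has not moved (0.520, 0.3555). Next the bar.

Call:
jog_arm(deltas="-0.23 -1 0 0 0 0;-0.23 -1 0 0 0 0;-0.23 -1 0 0 0 0;-0.23 -1 0 0 0 0;-0.23 -1 0 0 0 0;-0.23 -1 0 0 0 0;-0.23 -1 0 0 0 0;-0.23 -1 0 0 0 0;0 0 0 0 0 0;0 0 0 0 0 0", gripper=0.4)

```text
time: 52.15
eef_pos: [0.47, 0.1057, 0.1923]
tcp_rot: [0.703, 0.711, 0.0, 0.0]
contact_force: [-0.0, 1.2, 0.3]
opening: 0.399
finger_force: 0.0
```

```bash
python3 - <<'E'
from h import *
c=get('wrist','wJ');print(get_state()['eef_pos'],proj(c,(.470,.1042,.016)),proj(c,(.470,.1042,.04)))
g=c['color'].min(2); x,y=proj(c,(.470,.1042,.03)).astype(int)
m=(g>120).astype(np.uint8); n=np.zeros_like(m); n[y-32:y+33,x-32:x+33]=m[y-32:y+33,x-32:x+33]
k=max(cv2.findContours(n,0,1)[0],key=cv2.contourArea); print(cv2.boundingRect(k),cv2.minAreaRect(k),cv2.minAreaRect(cast(c,k[:,0],.016).astype(np.float32)))
print(g[y-32:y+33:4,x-32:x+33:4])
E
```

```text
[0.47003917 0.10596109 0.19223954] [326.34083903 177.06887884] [326.30407064 182.47906624]
(326, 160, 14, 11) ((332.5, 165.0), (10.0, 13.0), 90.0) ((0.47648152709007263, 0.11764128506183624), (0.01403341069817543, 0.01099450420588255), 0.7513342499732971)
[[ 45  44  48  43  48  42  43  44  46  45  47  44  44  45  43  54 184]
 [ 49  49  51  49  49  49  50  46  48  50  45  47  45  49  45  54 194]
 [ 49  49  50  49  50  49  50  48  50  47  51  49  50  47  40  56 186]
 [ 47  50  49  51  50  46  50  45  46  85 112  51  44  44  41  60 183]
 [ 49  49  49  46  48  47  47  48  57 191 208 159  44  45  43  69 189]
 [ 47  48  49  47  40  41  41  42 145 206 200 138  27  29  26  44 114]
 [ 24  21  25  22  19  24  22  59  87  94 108  27  19  20  21  46 112]
 [ 19  25  24  26  22  21  38  88 105  96  53  20  17  29  19  52 110]
 [ 18  15  26  16  20  18  91 115 114 113  53  16  22  32  23  49 112]
 [ 26  26  25  23  18  62 113 111 113 113  45  26  23  11  21  49 112]
 [ 22  16  21  27  23  68 111 110  91  60  25  19  21  17  21  56 113]
 [ 20  23  20  25  20  27  37  77  21  26  26  25  17  25  27  61 108]
 [ 28  23  18  25  28  25  16  23  25  28  24  23  21  18  21  61 113]
 [ 21  25  21  19  27  20  28  20  22  28  19  17  17  23  20  67 112]
 [ 26  21  23  16  21  20  25  20  22  23  17  21  22  23  19  71 112]
 [ 21  21  16  18  23  21  25  16  22  22  20  26  21  26  17  75 110]
 [ 27  28  24  22  25  18  22  27  23  25  18  25  17  22  24  85 108]]
```

The bar is where it was measured. Descending.

Call:
jog_arm(deltas="0 -0.09 -1 0 0 0;0 0 -1 0 0 0;0 0 -1 0 0 0;0 0 -1 0 0 0;0 0 -1 0 0 0;0 0 -1 0 0 0;0 0 -1 0 0 0;0 0 -0.8 0 0 0;0 0 -0.6 0 0 0;0 0 -0.3 0 0 0;0 0 0 0 0 0;0 0 0 0 0 0")

```text
time: 53.7
eef_pos: [0.4706, 0.1041, 0.0187]
tcp_rot: [0.702, 0.712, 0.0, 0.0]
contact_force: [0.5, -0.6, 0.3]
opening: 0.403
finger_force: 0.0
```

Call:
jog_arm(deltas="0 0 -0.32 0 0 0;0 0 0 0 0 0")

```text
time: 53.95
eef_pos: [0.4696, 0.104, 0.0114]
tcp_rot: [0.703, 0.712, -0.0, -0.0]
contact_force: [-0.2, 0.7, 0.1]
opening: 0.401
finger_force: 0.0
```

Call:
jog_arm(deltas="0 0 0 0 0 0;0 0 0 0 0 0;0 0 0 0 0 0;0 0 0 0 0 0", gripper=0, squeeze=30)

```text
time: 54.45
eef_pos: [0.4701, 0.104, 0.0118]
tcp_rot: [0.702, 0.712, 0.0, 0.0]
contact_force: [0.2, -0.7, 0.4]
opening: 0.147
finger_force: 29.2
```

Call:
jog_arm(deltas="0 0 0.5 0 0 0;0 0 1 0 0 0;0 0 1 0 0 0;0 0 1 0 0 0;0 0 1 0 0 0;0 0 1 0 0 0;0 -0.5 1 0 0 0;0.2 -1 1 0 0 0;0.23 -1 0.5 0 0 0;0.23 -1 0 0 0 0;0.23 -1 0 0 0 0;0.23 -1 0 0 0 0;0.23 -1 0 0 0 0;0.23 -1 0 0 0 0;0.23 -1 0 0 0 0;0.23 -1 0 0 0 0;0.23 -1 0 0 0 0;0.23 -1 0 0 0 0;0.23 -1 0 0 0 0;0.23 -1 0 0 0 0")

```text
time: 56.95
eef_pos: [0.5295, -0.1673, 0.1717]
tcp_rot: [0.703, 0.712, 0.0, -0.0]
contact_force: [0.3, 0.0, -0.1]
opening: 0.148
finger_force: 29.2
```

Call:
jog_arm(deltas="0.23 -1 0 0 0 0;0.23 -1 0 0 0 0;0.23 -1 0 0 0 0;0.23 -1 0 0 0 0;0.23 -1 0 0 0 0;0.23 -1 0 0 0 0;0.23 -1 0 0 0 0;0.23 -1 0 0 0 0;0.1 -0.2 0 0 0 0;0 0 0 0 0 0;0 0 0 0 0 0")

```text
time: 58.32
eef_pos: [0.5679, -0.3293, 0.1716]
tcp_rot: [0.702, 0.712, 0.0, -0.0]
contact_force: [0.1, -0.3, -0.5]
opening: 0.15
finger_force: 29.3
```

Call:
jog_arm(deltas="0.19 -0.83 0 0 0 0;0 0 -1 0 0 0;0 0 -1 0 0 0;0 0 -0.6 0 0 0;0 0 0 0 0 0;0 0 0 0 0 0")

```text
time: 59.08
eef_pos: [0.5721, -0.3467, 0.1201]
tcp_rot: [0.702, 0.712, 0.0, 0.0]
contact_force: [0.6, 0.6, -1.2]
opening: 0.145
finger_force: 29.3
```

```bash
python3 - <<'E'
from h import *
print(get_state()['eef_pos'])
E
```

```text
[ 0.572086   -0.34666902  0.12009299]
```

Centred over the round dish within 1 mm. Lowering to the expected 0.102.

Call:
jog_arm(deltas="0 0 -0.5 0 0 0;0 0 -0.2 0 0 0;0 0 0 0 0 0;0 0 0 0 0 0")

```text
time: 59.58
eef_pos: [0.5719, -0.3466, 0.1059]
tcp_rot: [0.702, 0.712, 0.0, 0.0]
contact_force: [-0.3, 0.0, 0.1]
opening: 0.147
finger_force: 29.3
```

Call:
jog_arm(deltas="0 0 -0.15 0 0 0;0 0 0 0 0 0")

```text
time: 59.82
eef_pos: [0.5716, -0.3465, 0.1024]
tcp_rot: [0.703, 0.712, -0.0, -0.0]
contact_force: [-0.1, 0.7, -0.3]
opening: 0.152
finger_force: 29.3
```

Call:
jog_arm(deltas="0 0 -0.05 0 0 0;0 0 0 0 0 0")

```text
time: 60.08
eef_pos: [0.5718, -0.3466, 0.1019]
tcp_rot: [0.703, 0.712, -0.0, 0.0]
contact_force: [-1.2, 0.8, -1.0]
opening: 0.146
finger_force: 29.4
```

Call:
jog_arm(deltas="0 0 0 0 0 0;0 0 0 0 0 0", gripper=0.22)

```text
time: 60.32
eef_pos: [0.5718, -0.3466, 0.1018]
tcp_rot: [0.702, 0.712, -0.0, 0.0]
contact_force: [0.2, 0.8, -0.4]
opening: 0.221
finger_force: 0.0
```

Call:
jog_arm(deltas="0 0 0.5 0 0 0;0 0 1 0 0 0;0 0 1 0 0 0;0 0 1 0 0 0;0 -0.5 1 0 0 0;0 -1 0 0 0 0;0 -1 0 0 0 0;0 -1 0 0 0 0;0 0 0 0 0 0;0 0 0 0 0 0")

```text
time: 61.58
eef_pos: [0.5715, -0.4164, 0.1908]
tcp_rot: [0.703, 0.712, 0.0, -0.001]
contact_force: [0.0, 0.6, 0.1]
opening: 0.22
finger_force: 0.0
```

```bash
python3 - <<'E'
from h import *
c=get('wrist','wK');s=get('side','sK');sc=get('scene','scK')
print(get_state()['eef_pos'])
cen=proj(c,(.5717,-.3458,.11)); k=steel(c,cen,70); q=cast(c,k,.11).astype(np.float32)
print('round dish',cv2.minEnclosingCircle(q),q.min(0),q.max(0))
x,y=proj(c,(.5717,-.3458,.12)).astype(int);print(x,y); print(c['color'][y-36:y+37:4,x-36:x+37:4].min(2))
x,y=proj(s,(.5717,-.3458,.12)).astype(int);print('side',x,y); print(s['color'][y-18:y+15:2,x-18:x+19:2].min(2))
E
```

```text
[ 0.57191868 -0.41587101  0.191568  ]
round dish ((0.5720638632774353, -0.33423754572868347), 0.04213154315948486) [ 0.53814656 -0.375936  ] [ 0.6010908 -0.292959 ]
327 112
[[221 223 221 222 221 221 214 196 197 192 192 190 193 216 222 220 218 219
  219]
 [216 222 222 222 205 200 186 145 105  99  91 127 162 181 179 215 220 219
  218]
 [170 221 221 191 188 109  89 136 209 206 205 205 173  86 152 180 200 219
  218]
 [124 153 198 173  79 132 191 217 216 214 216 210 206 206 149 100 185 207
  218]
 [122 121 176  83 198 217 215 216 213 214 210 208 207 176 207 178 131 172
  216]
 [120 103  85 125 216 214 214 214 211 215 185 217 215 211 175 207 126 158
  173]
 [108  94  86 103 211 212 213 214 201 187 215 216 213 196 163 205 201  91
  183]
 [104  77 100 104 112 203 214 192 108 177 201 211 208 132 198 200 204 131
  182]
 [102  71 104 104 105 116 170 103 117 115 119 179 139 192 201 201 205 178
  150]
 [105  76 102 100 105 105 104 105 116 118 117 123 123 201 201 203 202 180
  142]
 [101  72 105 102 102 101  99 111 117 116 118 117 104 187 200 200 199 184
  141]
 [102  74 102 103 101 104 107 116 10
[... 1303 characters left out ...]
 110 106 116 117 113 106  95 108 165 193 194
  194]
 [194 195 194 180 142 103 104 108 107 118 122 118 110 101 112 163 188 194
  193]
 [194 194 190 129  99 101 113 131 113 119 122 121 131 109  99 120 176 192
  193]
 [174 191 185 107  96 133 161 169 133 118 121 115 158 160 124  97 162 191
  194]
 [121 150 171 105 118 166 169 169 133 120 122 111 162 170 163 118 157 189
  194]
 [118 120 118  96 106 150 160 160 118 116 117 107 159 168 170 146 120 184
  194]
 [120 120 115  90  97 101 105 118 116 115 108 100 116 150 156 117 101 183
  194]
 [120 120 115  93  95 100 101 105 120 123 105 100 100 100 108 100  99 165
  194]
 [119 120 119 102  96 100 104 106 108 107 104 103 107 105 102  98 105 182
  193]]
```

The round dish ring is intact and centred at about y = -0.346. The bar's foot lies flat across it, and the side-view pixels show a vertical stub. Handing in.

```bash
python3 -c "
from plant import ctrl
print(ctrl.sign_off())"
```

```text
the job is handed in; nothing more can be done
None
```

The job is handed in at about 62 s: the dishes are swapped and within about 1 mm of the plate centres, the cross stands in the square dish on the square stirrer, the bar stands in the round dish on the round stirrer, and the disc was left in the tray.

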